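# Shut the hold-down frame and hold a sprung probe on the round contact

## Robot

A 6-joint arm with a two-finger parallel gripper is mounted at the origin on a cart in front of the work surface, level with it; the furniture and walls round the work are solid. World frame = base frame: x ahead of the robot, y to its left, z up, the work surface at z = 0. Lengths are in mm, angles in rad, forces in N, time in s.
With the tool pointing down it reaches from about 350 to 875 mm from the base axis. Payload 4.2 kg.
Tool frame: the origin (TCP) lies midway between the tips of the shut fingers; the grasp point (between the pads) lies 19 mm behind it (arm.hold_point_z is the distance from the TCP to the grasp point, in mm); z points along the fingers, y is the line along which they close (so a half turn about z gives the same grasp; the last joint's range is limited). The gripper opens to 85 mm and grips with 20 to 120 N. Pads are 22 mm wide; open, the fingers measure 114 mm over their backs; the gripper's body (76 mm by 85 mm) begins 54 mm behind the grasp point. The pads swing forward as they close: fully open they stand 13 mm farther back than shut.
Start: joints at [-1.042, 0.385, 0.008, 0, -1.194, -0.259], TCP at [166.603, -602.364, 231.312] pointing down, gripper open.
Joint ranges: [-3.14, 3.14], [-1.21, 2.06], [-1.07, 1.41], [-3.16, 2.05], [-2.99, -0.16], [-3.1, 3.1]. Speed limits (rad/s): [2.79, 2.79, 3.14, 3.14, 3.14, 3.14].

## Interface

Orientations are given as a unit quaternion [x, y, z, w].
In Python, from bench import arm, vision gives the robot as it stands. The module is installed in compiled form; this text tells all that it offers.
- The arm moves only by the tool servo_tool, never from a script. Its argument "plan" is a list of rows, each a list of 7 numbers: the shift along the world's x, y, z each as a share of 300 mm, from -1 to 1, then the turn, a rotation vector about the world's x, y, z each as a share of 2 rad, from -1 to 1, then the opening, from 0 (shut) to 1 (fully open). A call has 1 to 20 rows; each row shifts and turns the commanded pose from where the row before left it; what a row does not reach is not made up. A row lasts 1/8 s, in which the tool goes at most 62.5 mm and 10.7 degrees, less where a joint would pass 70% of its speed; a pose out of reach is approached as far as the arm can. A call with a number of a shift or a turn outside -1 to 1 is refused whole. A call with a gripper value outside its range is refused whole. The fingers move at their own pace and stop on an object; the grip force is fixed at half the most. Time passes only in rows, so rows that do not move let the fingers close. It gives the time, the measured TCP pose, the force, the opening and the grip force at its end, in the units of the state.
- arm.read_state(): the state, without advancing time (a new reading comes with each control period).
- vision.get_image(name): name is "scene" or "side" or "wrist"; returns a dict with "image" (384x512x3 uint8, red, green, blue), "z_map" (384x512 float32, mm along the optical axis (not along the pixel's ray), 0 where there is no reading), "K" (3x3 intrinsics, pixels), "world_to_cam" (4x4, takes a point from world to camera coordinates); the wrist camera has in their place "mount" (4x4, takes a point from camera to tool coordinates, whose origin is the TCP and whose axes are the flange's). Camera axes: x right, y down, z forward; pixel columns grow to the right and rows downward; lengths in mm; the calibration is good to about 2 mm. A picture is of the moment at which its call begins: read the wrist's pose just before it.
- arm.job_done(): hands the job in; it is judged then, once.
The state is a dict: "clock": time; "joints": joint angles; "joint_vel": joint speeds; "joint_efforts": joint torques, N m; "position": TCP position; "ee_rot": TCP orientation; "contact_force": force on the tool from outside, world axes, zero at the start; "wrist_torque": the same for the moment, N m; "gripper_width": finger opening in mm; "grasp_force": force on a finger pad.
Only numpy, scipy, OpenCV 4.12 (cv2) and the standard library are available. Lean on these libraries where they do the work, as an engineer would, in place of code of your own. Each camera call takes 0.05 s, during which the arm holds its last target. There are 200 camera calls.

## Task

First shut the hinged hold-down frame fully over the circuit board on the sloping test stand. Then take the test probe out of its holder and touch its tip through the frame's window to the round contact, keeping off the strip contacts, with the probe square to the sloping board and pressed lightly so that its sprung tip goes about half way in. Finish while still holding the probe there, still and in contact; do not press hard and leave the marker and the jar where they are.

Things in the scene. Friction and masses are not known exactly. Their poses are not given: they have to be found in the camera images.
- stand: board test stand, fixed: grey foot 150 x 150 mm with a sloping aluminium deck on posts. Origin at the centre of its underside on the table, z up, x towards its far (higher, hinged) side, y to the left.
- board: dark green circuit board 104 x 116 mm fixed on the stand's deck. Origin on its top face at the middle of the contact row, 52 mm above the table. z = the board's normal, leaning 0.31 rad from vertical towards the stand's front (-x of the stand); x runs up the slope, y along the row of contacts. Low chips up to 3 mm high stand more than 18 mm up and down the slope from the row.
- frame (a joint): hinge of the steel hold-down frame (rad): 0 = shut, parallel to the board, its outer face 8 mm above the board's face; grows as it swings up and away from the robot, to 1.4. Starts between 0.85 and 1.25. The hinge is stiff (0.15 N m): the frame stays where it is left and takes 1 to 2 N at its free edge to move.
- frame_hinge (a point): point on the frame's hinge axis, middle of its length; in the board's axes 66 mm up the slope (x) and 5 mm above the board. The axis is parallel to the board's y.
- frame_edge (a point): middle of the outer (upper when shut) face of the frame's free-edge bar, 118 mm from the hinge. Frame 124 mm wide (y), 125 mm long from the hinge, 6 mm thick (hinge axis at mid-thickness), bars 12 to 14 mm wide round an open window 97 x 100 mm; a flat tab 34 mm wide, 4 mm thick, reaches 19 mm beyond the middle of the free edge.
- disc: the round copper contact, 18 mm in diameter, standing 1.5 mm above the board, fixed. One of three contacts in a row 30 mm apart along the board's y; which of the three places it has changes. Origin at the centre of its top face; this frame is level (turned like the stand), the face itself slopes with the board.
- strip_a: narrow copper strip contact 18 x 7 mm on the board, not to be touched with the probe; origin at the centre of its top face.
- strip_b: second strip contact, same as strip_a.
- holder: fixed round holder, upright tube 32 mm in diameter and 58 mm high on a disc foot 68 mm in diameter; bore 20 mm, open at the top. Origin at the centre of its underside.
- probe: test probe, 114 mm long, about 70 g, standing upright in the holder. Origin on its axis at the underside of its black collar (26 mm diameter, 6 mm thick), which rests on the holder's top; z from the tip towards the handle. Round handle of 16 mm diameter from 6 to 62 mm above the origin; steel barrel of 12 mm diameter down to 40 mm below it, then the sprung tip.
- probe_tip (a point): lowest point of the probe's sprung brass tip, 5 mm in diameter: 52 mm below the probe's origin while not pressed in.
- plunger (a joint): how far the sprung tip is pushed into the probe (m): 0 = fully out, 0.010 = fully in. The spring takes about 1 N to start, 2.8 N half way, 4.6 N fully in.
- marker: marker pen 135 mm long, 16 mm thick, lying at the front of the table; a bystander.
- flux_jar: white jar 43 mm in diameter, 36 mm high; a bystander behind the holder.
Mind the look-alikes: they are no part of the job. Of the things like the probe, leave any that is pink; of the rest the larger one is meant.

How it is judged:
By the outcome, as a careful person would: the job done as asked, in the order asked, and still so for the second after the job is handed in, while the arm keeps its last pose, push and grip.
It also fails if it takes over 53 s, if anything falls off the work surface, if the arm or the gripper's body presses on something with over 40 N, if the wrist force passes 120 N, or if a joint passes its speed limit or range.

## Working session

There is one attempt and no reset: what is moved stays moved. The work goes in short steps, Python scripts to look and compute and a tool call to move; the robot and the scene stay as the last step left them, time stands still between calls to the robot, and variables do not carry over. Pictures are saved under pics/ and viewed, at most 10 in all, crops included, and the job is handed in when it is done.

Besides the shell and the picture viewer there is one more tool, called as name(argument=value, ...) on one line, values as JSON. servo_tool: Moves the arm, as the interface text tells. Its arguments: {"type":"object","properties":{"plan":{"type":"array"}},"required":["plan"]}

```bash
mkdir -p pics; cat > h.py <<'E'
import numpy as np, cv2
from bench import arm, vision
from scipy.spatial.transform import Rotation as R
def grab(name):
    s=arm.read_state(); d=vision.get_image(name)
    if name=='wrist':
        T=np.eye(4); T[:3,:3]=R.from_quat(s['ee_rot']).as_matrix(); T[:3,3]=s['position']
        d['c2w']=T@np.array(d['mount'])
    else: d['c2w']=np.linalg.inv(d['world_to_cam'])
    return d
def cloud(d):
    z=d['z_map'].astype(float); v,u=np.indices(z.shape); K=d['K']
    P=np.stack([(u-K[0,2])/K[0,0]*z,(v-K[1,2])/K[1,1]*z,z],-1)
    W=P@d['c2w'][:3,:3].T+d['c2w'][:3,3]; W[z<=0]=np.nan
    return W
def save(d,n): cv2.imwrite('pics/'+n,d['image'][:,:,::-1])
E
python3 - <<'E'
from h import *
for n in('scene','side'):
    d=grab(n); save(d,n+'1.png'); np.savez(n+'1.npz',W=cloud(d),im=d['image'])
    print(n,d['c2w'].round(2).tolist(),np.array(d['K']).round(1).tolist())
s=arm.read_state();print({k:np.round(v,3).tolist() for k,v in s.items()},arm.hold_point_z)
a=cv2.imread('pics/scene1.png');b=cv2.imread('pics/side1.png')
E
```

```text
scene [[-0.74, -0.37, 0.56, 19.52], [-0.67, 0.42, -0.61, 568.81], [-0.01, -0.83, -0.56, 580.55], [0.0, 0.0, 0.0, 1.0]] [[482.7, 0.0, 251.5], [0.0, 482.7, 195.1], [0.0, 0.0, 1.0]]
side [[0.97, -0.13, 0.2, 341.29], [-0.24, -0.57, 0.79, -834.35], [0.01, -0.81, -0.58, 705.47], [0.0, 0.0, 0.0, 1.0]] [[446.2, 0.0, 256.7], [0.0, 446.2, 188.8], [0.0, 0.0, 1.0]]
{'clock': 0.1, 'joints': [-1.042, 0.385, 0.007, -0.0, -1.194, -0.259], 'joint_vel': [-0.0, -0.003, 0.003, 0.002, 0.001, 0.001], 'joint_efforts': [-0.0, -39.332, 18.893, 4.198, -0.003, 0.0], 'position': [166.444, -601.887, 230.339], 'ee_rot': [-0.134, 0.991, 0.001, -0.0], 'contact_force': [-0.452, 0.074, -0.989], 'wrist_torque': [0.019, -0.043, 0.015], 'grasp_force': 0.0, 'gripper_width': 85.371} 18.700000000000003
```

View pics/scene1.png

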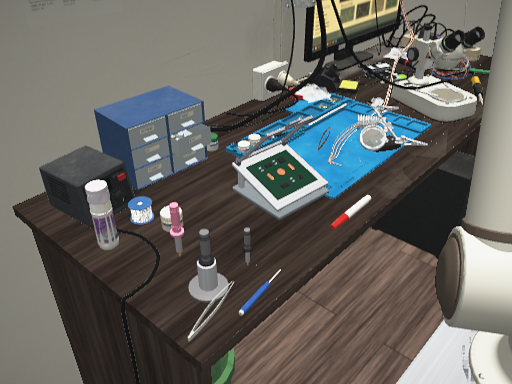

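View pics/side1.png

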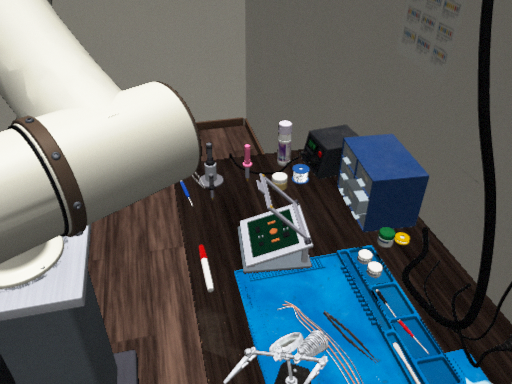

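The scene view shows the stand at (281,180), with the frame up and visible edge-on in the side view at (285,215). The holder with the large probe is at (206,265), the small dark look-alike at (247,245), the pink one at (176,225) and the marker at (352,210).

```bash
python3 - <<'E'
from h import *
for n,(u0,u1,v0,v1) in {'scene':(225,335,135,220),'side':(225,325,165,285)}.items():
    z=np.load(n+'1.npz');W=z['W'];im=z['im'].astype(int)
    sub=np.zeros(im.shape[:2],bool);sub[v0:v1,u0:u1]=1
    r,g,b=im[...,0],im[...,1],im[...,2]
    gm=sub&(g>r+20)&(g>b+5)&(g<120)
    P=W[gm];P=P[~np.isnan(P[:,0])]
    c=np.median(P,0);_,_,V=np.linalg.svd(P-c,full_matrices=0);k=np.abs((P-c)@V[2])<4
    c=P[k].mean(0);_,S,V=np.linalg.svd(P[k]-c,full_matrices=0)
    nn=V[2]*np.sign(V[2][2]);print(n,'green',gm.sum(),k.sum(),c.round(1),'normal',nn.round(3),'tilt',np.arccos(nn[2]).round(3),'yaw x-axis',np.arctan2(-nn[1],-nn[0]).round(3))
    cop=sub&(r>g+35)&(g>b+15)&(r>120)
    N,L,st,ce=cv2.connectedComponentsWithStats(cop.astype(np.uint8))
    for i in range(1,N):
        if st[i,4]>5: print(' cop',st[i],ce[i].round(1),np.nanmedian(W[L==i],0).round(1))
sc=cv2.imread('pics/scene1.png');si=cv2.imread('pics/side1.png')
a=cv2.resize(sc[140:220,225:335],(550,400),interpolation=cv2.INTER_CUBIC)
b=cv2.resize(si[165:285,225:345],(250,250)) 
a2=cv2.resize(si[170:275,230:320],(343,400),interpolation=cv2.INTER_CUBIC)[:,:250]
cv2.imwrite('pics/c1.png',np.hstack([a,a2]))
# tall things (probe/holder)
W=np.load('scene1.npz')['W']
for nm,(u0,u1,v0,v1) in {'probe':(185,232,225,302),'small':(238,258,222,270)}.items():
    P=W[v0:v1,u0:u1].reshape(-1,3);P=P[~np.isnan(P[:,0])]
    for lo,hi in((5,15),(15,50),(50,58),(58,66),(66,100),(100,115),(112,140)):
        Q=P[(P[:,2]>lo)&(P[:,2]<hi)]
        if len(Q): print(nm,lo,hi,len(Q),np.median(Q,0).round(1),Q.min(0).round(1),Q.max(0).round(1))
W=np.load('side1.npz')['W']
for nm,(u0,u1,v0,v1) in {'probe':(190,228,135,195)}.items():
    P=W[v0:v1,u0:u1].reshape(-1,3);P=P[~np.isnan(P[:,0])]
    for lo,hi in((5,15),(15,50),(50,58),(58,66),(66,100),(100,115),(112,140)):
        Q=P[(P[:,2]>lo)&(P[:,2]<hi)]
        if len(Q): print('S',nm,lo,hi,len(Q),np.median(Q,0).round(1),Q.min(0).round(1),Q.max(0).round(1))
E
```

```text
scene green 1529 1526 [ 559.9 -110.4   50.2] normal [-0.303  0.034  0.952] tilt 0.31 yaw x-axis -0.113
 cop [329 158   2   6   9] [329.7 160.7] [ 557.7 -287.9    6.9]
 cop [288 164   7   6  22] [291.  166.5] [ 561.6 -144.1   52.9]
 cop [277 168   8   7  41] [280.5 171.4] [ 565.  -112.7   53.5]
 cop [267 173   7   7  25] [270.1 176.4] [569.7 -83.2  53.1]
side green 1198 1193 [ 555.4 -118.5   48.6] normal [-0.303  0.037  0.952] tilt 0.31 yaw x-axis -0.122
 cop [268 221   7   4  17] [270.9 222.2] [566.2 -84.4  52. ]
 cop [269 228   8   6  35] [272.9 230.5] [ 563.2 -112.6   51.9]
 cop [271 238   9   4  22] [275.1 239.6] [ 559.  -143.    52.4]
probe 5 15 574 [459.7 199.3   6.6] [428.8 156.8   5. ] [503.9 222.5  14.7]
probe 15 50 305 [459.7 198.8  33.2] [453.7 175.1  15.1] [480.2 205.9  49.9]
probe 50 58 102 [462.5 198.6  55.7] [454.8 174.8  50.1] [485.3 205.9  58. ]
probe 58 66 122 [465.1 194.8  62.8] [457.2 176.5  58. ] [482.3 203.4  65.7]
probe 66 100 165 [466.1 193.6  83.4] [462.8 183.7  66.1] [475.7 198.4  99.9]
probe 100 115 77 [465.9 193.6 108.6] [462.5 182.6 100.3] [476.4 198.  114
[... 300 characters left out ...]
57.7]
small 58 66 22 [458.4 107.2  61.7] [455.5 102.9  58.6] [463.2 109.8  65.8]
small 66 100 60 [458.8 105.9  75.8] [454.4  98.9  66.1] [467.  110.5  81.2]
S probe 5 15 93 [457.4 181.5   6.5] [420.9 156.4   5.1] [499.9 229.9  14.9]
S probe 15 50 147 [460.7 176.4  36.5] [449.9  94.6  15.5] [484.6 194.6  49.8]
S probe 50 58 53 [463.2 177.5  53.8] [453.   98.2  50.1] [483.5 191.7  58. ]
S probe 58 66 46 [463.9 182.5  61.6] [454.   98.4  58.2] [481.2 202.3  65.8]
S probe 66 100 86 [465.1 183.   78.3] [453.9  96.9  66.1] [476.3 192.7  99.4]
S probe 100 115 30 [467.8 184.4 108.4] [461.7 179.2 100.8] [475.4 191.4 114.9]
S probe 112 140 27 [468.8 187.7 117.3] [462.  178.4 112.1] [476.4 196.9 119.9]
```

View pics/c1.png

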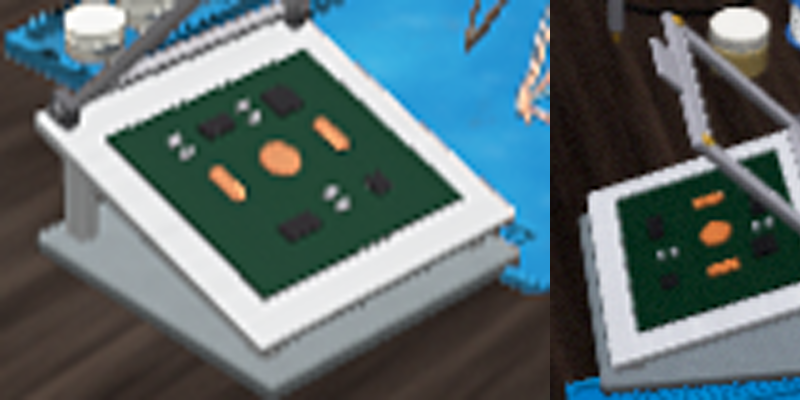

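The enlarged crops show that the disc is the middle contact, at about (280,158) in the left part, with strips on both sides. The frame stands open. Next I measure its angle.

```bash
cat >> h.py <<'E'
yaw=-0.122; D=np.array([564.3,-112.9,53.0])   # disc top centre
RB=(R.from_euler('z',yaw)*R.from_euler('y',-0.31)).as_matrix()  # board axes in columns
BO=D-1.5*RB[:,2]
HG=BO+RB@[66,0,5]
def fr(th,r,h=3,y=0):  # point on frame: r from hinge, h above mid-plane
    return HG+RB@np.array([-r*np.cos(th)+h*np.sin(th),y,r*np.sin(th)+h*np.cos(th)])
E
python3 - <<'E'
from h import *
print('normal',RB[:,2],'board O',BO,'hinge',HG)
for n in('scene','side'):
    W=np.load(n+'1.npz')['W'];P=W.reshape(-1,3);P=P[~np.isnan(P[:,0])]
    b=(P-HG)@RB
    k=(abs(b[:,1])<64)&(b[:,2]>12)&(b[:,0]>-120)&(b[:,0]<30)
    r=np.hypot(b[:,0],b[:,2]);th=np.arctan2(b[:,2],-b[:,0]);k&=(r<150)
    print(n,k.sum(),[(lo,((r[k]>lo)&(r[k]<lo+15)).sum(),np.median(th[k&(r>lo)&(r<lo+15)]).round(3) if (k&(r>lo)&(r<lo+15)).any() else 0) for lo in range(15,150,15)])
    print(np.percentile(r[k],[50,90,99]),b[k].min(0),b[k].max(0))
E
```

```text
normal [-0.3027912   0.0371249   0.95233357] board O [ 564.75418681 -112.95568735   51.57149965] hinge [ 625.6270667  -120.41924469   76.4670375 ]
scene 543 [(15, np.int64(54), np.float64(1.127)), (30, np.int64(35), np.float64(1.109)), (45, np.int64(38), np.float64(1.113)), (60, np.int64(34), np.float64(1.108)), (75, np.int64(37), np.float64(1.119)), (90, np.int64(36), np.float64(1.117)), (105, np.int64(63), np.float64(1.111)), (120, np.int64(158), np.float64(1.125)), (135, np.int64(41), np.float64(1.13))]
[101.09409062 128.87777547 144.93086858] [-62.30400868 -61.14688583  12.03415126] [ -1.41698817  63.92293455 133.24737923]
side 625 [(15, np.int64(79), np.float64(1.09)), (30, np.int64(48), np.float64(1.122)), (45, np.int64(46), np.float64(1.131)), (60, np.int64(47), np.float64(1.138)), (75, np.int64(51), np.float64(1.129)), (90, np.int64(53), np.float64(1.13)), (105, np.int64(91), np.float64(1.138)), (120, np.int64(142), np.float64(1.132)), (135, np.int64(44), np.float64(1.129))]
[ 94.66895369 128.499015   145.00760607] [-64.59804905 -63.34288256  12.02444475] [ -4.27504494  62.83066044 131.92499501]
```

```bash
cat >> h.py <<'E'
def tool(phi,yw=yaw): # tool pointing down, y along board y, body leaning phi towards stand +x
    return R.from_euler('z',yw)*R.from_euler('y',phi)*R.from_matrix(np.diag([-1,1,-1.]))
def delta(p0,R0,p1,R1,n=None):
    d=(np.array(p1)-p0); rv=(R1*R0.inv()).as_rotvec()
    m=int(np.ceil(max(np.abs(np.linalg.norm(d))/45,np.linalg.norm(rv)/.15,1))) if n is None else n
    return m,(d/300/m).round(4).tolist(),(rv/2/m).round(4).tolist()
def now():
    s=arm.read_state();return np.array(s['position']),R.from_quat(s['ee_rot'])
E
python3 - <<'E'
from h import *
p,r=now()
wps=[(np.array([p[0],p[1],300]),r),(fr(1.12,116,3+95)+[0,0,30],tool(0.5)),(fr(1.12,116,3+10),tool(0.5))]
for t in (0.95,.8,.65,.5,.35,.2,.1,.04): wps.append((fr(t,118,4),tool(min(.5,t-.31))))
for w in wps:
    print(w[0].round(1),delta(p,r,*w)); p,r=w
E
```

```text
[ 166.4 -601.9  300. ] (2, [0.0, 0.0, 0.1161], [0.0, 0.0, 0.0])
[ 616.7 -119.3  258.1] (15, [0.1001, 0.1072, -0.0093], [-0.0013, 0.0167, -0.0128])
[ 555.6 -111.8  169.4] (3, [-0.0679, 0.0083, -0.0985], [0.0, 0.0, 0.0])
[ 534.1 -109.2  150.1] (1, [-0.0718, 0.0088, -0.0643], [0.0, 0.0, 0.0])
[ 524.2 -108.   135.5] (1, [-0.033, 0.004, -0.0487], [-0.0006, -0.005, -0.0])
[ 516.5 -107.   119.6] (1, [-0.0254, 0.0031, -0.0531], [-0.0091, -0.0744, 0.0])
[ 511.4 -106.4  102.7] (2, [-0.0086, 0.0011, -0.0282], [-0.0046, -0.0372, 0.0])
[ 508.8 -106.1   85.2] (1, [-0.0087, 0.0011, -0.0583], [-0.0091, -0.0744, 0.0])
[ 508.8 -106.1   67.5] (1, [0.0001, -0.0, -0.059], [-0.0091, -0.0744, 0.0])
[ 510.2 -106.3   55.8] (1, [0.0049, -0.0006, -0.039], [-0.0061, -0.0496, -0.0])
[ 511.7 -106.4   48.8] (1, [0.0048, -0.0006, -0.0231], [-0.0037, -0.0298, 0.0])
```

servo_tool(plan=[[0, 0, 0.12, 0, 0, 0, 0], [0, 0, 0.12, 0, 0, 0, 0], [0.1, 0.107, -0.01, -0.0013, 0.0167, -0.0128, 0], [0.1, 0.107, -0.01, -0.0013, 0.0167, -0.0128, 0], [0.1, 0.107, -0.01, -0.0013, 0.0167, -0.0128, 0], [0.1, 0.107, -0.01, -0.0013, 0.0167, -0.0128, 0], [0.1, 0.107, -0.01, -0.0013, 0.0167, -0.0128, 0], [0.1, 0.107, -0.01, -0.0013, 0.0167, -0.0128, 0], [0.1, 0.107, -0.01, -0.0013, 0.0167, -0.0128, 0], [0.1, 0.107, -0.01, -0.0013, 0.0167, -0.0128, 0], [0.1, 0.107, -0.01, -0.0013, 0.0167, -0.0128, 0], [0.1, 0.107, -0.01, -0.0013, 0.0167, -0.0128, 0], [0.1, 0.107, -0.01, -0.0013, 0.0167, -0.0128, 0], [0.1, 0.107, -0.01, -0.0013, 0.0167, -0.0128, 0], [0.1, 0.107, -0.01, -0.0013, 0.0167, -0.0128, 0], [0.1, 0.107, -0.01, -0.0013, 0.0167, -0.0128, 0], [0.1, 0.107, -0.01, -0.0013, 0.0167, -0.0128, 0], [0, 0, 0, 0, 0, 0, 0]])

```text
clock: 2.35
position: [618.1, -118.3, 254.9]
ee_rot: [0.058, 0.967, 0.014, -0.249]
contact_force: [0.5, -1.1, 0.5]
gripper_width: 0.2
grasp_force: 0.0
```

```bash
python3 - <<'E'
from h import *
s=arm.read_state();print(s['joints'].round(2) if hasattr(s['joints'],'round') else s['joints'],s['contact_force'])
p,r=now()
print(p,delta(p,r,fr(1.12,116,13),tool(.5)))
E
```

```text
[ 0.03  0.66  0.46 -0.07 -1.88 -1.73] [ 0.53706431 -1.09238702  0.48172824]
[ 618.07067928 -118.31451773  254.93843142] (3, [-0.0694, 0.0072, -0.095], [0.0001, -0.0006, -0.0005])
```

servo_tool(plan=[[-0.069, 0.007, -0.095, 0, 0, 0, 0], [-0.069, 0.007, -0.095, 0, 0, 0, 0], [-0.069, 0.007, -0.095, 0, 0, 0, 0], [-0.036, 0.0044, -0.032, 0, 0, 0, 0], [-0.036, 0.0044, -0.032, 0, 0, 0, 0], [-0.0165, 0.002, -0.0244, 0, -0.0025, 0, 0], [-0.0165, 0.002, -0.0244, 0, -0.0025, 0, 0], [-0.0127, 0.0015, -0.0265, -0.0045, -0.0372, 0, 0], [-0.0127, 0.0015, -0.0265, -0.0045, -0.0372, 0, 0], [-0.0086, 0.0011, -0.0282, -0.0046, -0.0372, 0, 0], [-0.0086, 0.0011, -0.0282, -0.0046, -0.0372, 0, 0], [-0.0044, 0.0005, -0.029, -0.0045, -0.0372, 0, 0], [-0.0044, 0.0005, -0.029, -0.0045, -0.0372, 0, 0], [0, 0, -0.0295, -0.0045, -0.0372, 0, 0], [0, 0, -0.0295, -0.0045, -0.0372, 0, 0], [0, 0, 0, 0, 0, 0, 0]])

```text
clock: 4.35
position: [505.5, -109.0, 70.5]
ee_rot: [0.061, 0.997, -0.004, 0.053]
contact_force: [0.3, -0.2, 1.1]
gripper_width: -0.2
grasp_force: 0.0
```

```bash
cat >> h.py <<'E'
def theta(n,lo=30,hi=105):
    P=cloud(grab(n)).reshape(-1,3);P=P[~np.isnan(P[:,0])];b=(P-HG)@RB
    r=np.hypot(b[:,0],b[:,2]);th=np.arctan2(b[:,2],-b[:,0])
    k=(abs(b[:,1])>50)&(abs(b[:,1])<61)&(r>lo)&(r<hi)&(th>-.02)
    return k.sum(),np.percentile(th[k],[10,50,90]).round(3), np.median((r*np.sin(th))[k]).round(2)
E
python3 - <<'E'
from h import *
p,r=now()
for n in('scene','side'): print(theta(n))
for a in (.1,.04,0): print(fr(a,118,3),delta(p,r,fr(a,118,3),tool(a-.31),1))
d=grab('scene');save(d,'s2.png')
a=cv2.imread('pics/s2.png')[110:230,210:360];cv2.imwrite('pics/s2.png',cv2.resize(a,None,fx=4,fy=4))
E
```

```text
(np.int64(143), array([0.233, 0.268, 0.31 ]), np.float64(18.85))
(np.int64(291), array([0.203, 0.249, 0.29 ]), np.float64(16.36))
[ 510.45648634 -106.29830558   54.80286206] (1, [0.0164, 0.009, -0.0524], [-0.006, -0.051, 0.0])
[ 511.95314626 -106.48180942   47.88404066] (1, [0.0214, 0.0084, -0.0754], [-0.0096, -0.0808, 0.0])
[ 513.17859251 -106.63206005   43.32711911] (1, [0.0255, 0.0079, -0.0906], [-0.0121, -0.1007, 0.0])
```

View pics/s2.png

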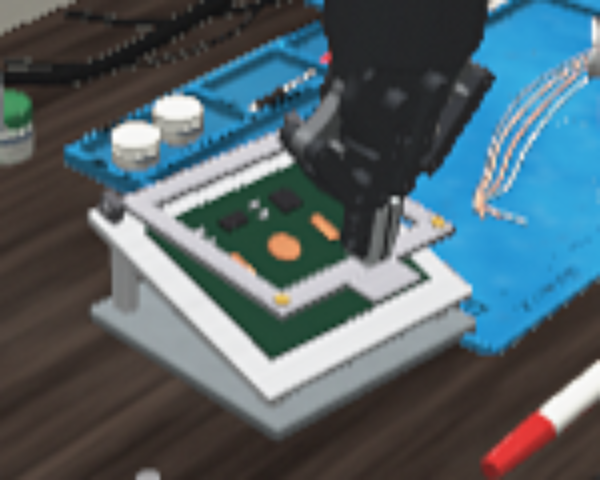

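The frame is nearly down, at θ≈0.25, with the fingers on its edge bar at (370,240). I continue to closed.

servo_tool(plan=[[0.006, 0, -0.019, -0.003, -0.026, 0, 0], [0.006, 0, -0.019, -0.003, -0.026, 0, 0], [0.006, 0, -0.019, -0.003, -0.026, 0, 0], [0.002, 0, -0.01, -0.002, -0.012, 0, 0], [0.001, 0, -0.007, 0, 0, 0, 0], [0, 0, 0, 0, 0, 0, 0]])

```text
clock: 5.25
position: [516.3, -109.5, 51.7]
ee_rot: [0.06, 0.988, -0.007, 0.144]
contact_force: [-0.4, -0.5, 1.0]
gripper_width: 0.0
grasp_force: 0.0
```

```bash
python3 - <<'E'
from h import *
p,r=now()
for n in('scene','side'): print(theta(n))
print(delta(p,r,fr(0,118,3),tool(-.31),1), arm.read_state()['contact_force'])
E
```

```text
(np.int64(166), array([0.051, 0.095, 0.145]), np.float64(6.73))
(np.int64(285), array([0.033, 0.08 , 0.122]), np.float64(5.38))
(1, [-0.0105, 0.0096, -0.0279], [-0.0029, -0.01, -0.0002]) [ 0.42128299  0.50643063 -0.10593696]
```

servo_tool(plan=[[-0.003, 0, -0.007, 0, -0.003, 0, 0], [-0.003, 0, -0.007, 0, -0.003, 0, 0], [0, 0, -0.006, 0, -0.003, 0, 0], [0, 0, 0, 0, 0, 0, 0]])

```text
clock: 5.85
position: [515.1, -111.5, 51.1]
ee_rot: [0.06, 0.987, -0.003, 0.147]
contact_force: [0.2, -0.4, 0.4]
gripper_width: 0.2
grasp_force: 0.2
```

servo_tool(plan=[[0, 0, -0.006, 0, 0, 0, 0], [0, 0, 0, 0, 0, 0, 0]])

```text
clock: 6.1
position: [515.4, -111.6, 49.8]
ee_rot: [0.06, 0.987, -0.002, 0.146]
contact_force: [-0.6, 1.3, -0.5]
gripper_width: 0.2
grasp_force: 0.1
```

servo_tool(plan=[[0, 0, -0.006, 0, 0, 0, 0], [0, 0, 0, 0, 0, 0, 0]])

```text
clock: 6.35
position: [515.6, -111.8, 48.6]
ee_rot: [0.06, 0.988, -0.002, 0.146]
contact_force: [-0.6, 0.3, 0.1]
gripper_width: -0.1
grasp_force: 0.1
```

servo_tool(plan=[[-0.003, 0, -0.008, 0, 0, 0, 0], [-0.003, 0, -0.008, 0, 0, 0, 0], [0, 0, 0, 0, 0, 0, 0]])

```text
clock: 6.72
position: [514.2, -112.5, 45.4]
ee_rot: [0.06, 0.988, -0.001, 0.144]
contact_force: [0.1, -0.5, 0.4]
gripper_width: -0.4
grasp_force: 0.0
```

servo_tool(plan=[[0, 0, -0.008, 0, 0, 0, 0], [0, 0, 0, 0, 0, 0, 0]])

```text
clock: 6.98
position: [514.5, -112.7, 44.4]
ee_rot: [0.059, 0.988, -0.0, 0.144]
contact_force: [-3.5, 1.6, 7.2]
gripper_width: -0.0
grasp_force: 3.8
```

```bash
python3 - <<'E'
from h import *
p,r=now()
for n in('scene','side'): print(theta(n))
print(delta(p,r,fr(0,118,3),tool(-.31),1), arm.read_state()['contact_force'])
E
```

```text
(np.int64(172), array([0.017, 0.044, 0.109]), np.float64(3.02))
(np.int64(264), array([0.001, 0.036, 0.071]), np.float64(2.5))
(1, [-0.0043, 0.0202, -0.0036], [-0.0095, -0.0097, -0.0023]) [-3.00955736  2.49253384  6.46669781]
```

servo_tool(plan=[[0, 0, -0.006, 0, 0, 0, 0], [0, 0, 0, 0, 0, 0, 0], [0, 0, 0, 0, 0, 0, 0]])

```text
clock: 7.45
position: [514.6, -112.8, 44.2]
ee_rot: [0.059, 0.988, 0.0, 0.144]
contact_force: [-8.6, 4.7, 17.5]
gripper_width: -0.1
grasp_force: 9.4
```

servo_tool(plan=[[-0.02, 0, 0.06, 0, 0, 0, 0], [-0.04, 0, 0.12, 0, 0, 0, 0], [0, 0, 0.15, 0, 0, 0, 0], [0, 0, 0.15, 0, 0, 0, 0], [0, 0, 0.15, 0, 0, 0, 0.5], [0, 0, 0, 0, 0, 0, 0.5]])

```text
clock: 8.2
position: [498.9, -112.8, 235.9]
ee_rot: [0.059, 0.987, 0.001, 0.148]
contact_force: [-0.0, -0.9, -0.6]
gripper_width: 36.0
grasp_force: 0.0
```

```bash
python3 - <<'E'
from h import *
p,r=now()
for n in('scene','side'): print(theta(n))
P=np.array([470,190.,0])
print(p,delta(p,r,P+[0,0,190],tool(0)))
# frame plane relative to the board's white/green plane
for n in('scene','side'):
    d=grab(n);W=cloud(d);b=((W-BO)@RB);im=d['image'].astype(int)
    for nm,k in (('free bar',(b[...,0]<-47)&(b[...,0]>-58)&(abs(b[...,1])<55)),('sides',(abs(b[...,1])>50)&(abs(b[...,1])<61)&(b[...,0]>-40)&(b[...,0]<50)),('board',(abs(b[...,1])<40)&(b[...,0]>-40)&(b[...,0]<40))):
        z=b[...,2][k&(abs(b[...,2])<25)];print(n,nm,len(z),np.percentile(z,[20,50,80]).round(1))
    save(d,n+'3.png')
E
```

```text
(np.int64(278), array([0.011, 0.04 , 0.085]), np.float64(2.85))
(np.int64(259), array([-0.001,  0.037,  0.072]), np.float64(2.47))
[ 498.856212   -112.75882936  235.88743827] (7, [-0.0137, 0.1442, -0.0219], [0.0012, 0.0211, -0.0002])
scene free bar 240 [6.4 8.  9.3]
scene sides 447 [0.7 7.3 8.7]
scene board 976 [-0.4  0.7  1.9]
side free bar 179 [6.  7.3 8.7]
side sides 461 [-0.9  6.5  8.2]
side board 854 [-1.   0.1  1.4]
```

View pics/scene3.png

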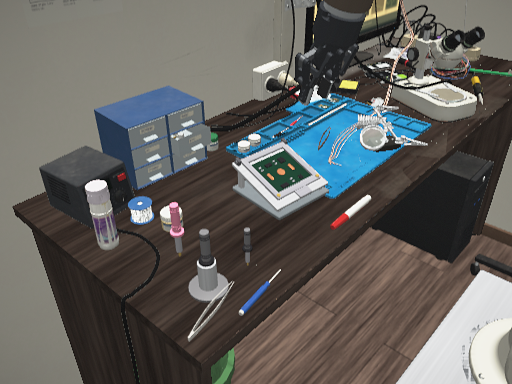

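The frame lies flat on the stand at about (280,175), with the bar about 7.3 mm above the board. The probe in the holder is at (206,262). I now move above it.

servo_tool(plan=[[-0.0137, 0.144, -0.02, 0.0012, 0.021, 0, 0.55], [-0.0137, 0.144, -0.02, 0.0012, 0.021, 0, 0.55], [-0.0137, 0.144, -0.02, 0.0012, 0.021, 0, 0.55], [-0.0137, 0.144, -0.02, 0.0012, 0.021, 0, 0.55], [-0.0137, 0.144, -0.02, 0.0012, 0.021, 0, 0.55], [-0.0137, 0.144, -0.02, 0.0012, 0.021, 0, 0.55], [-0.0137, 0.144, -0.02, 0.0012, 0.021, 0, 0.55], [0, 0, 0, 0, 0, 0, 0.55], [0, 0, 0, 0, 0, 0, 0.55]])

```text
clock: 9.52
position: [467.4, 188.8, 188.3]
ee_rot: [0.06, 0.998, -0.001, -0.005]
contact_force: [0.1, -2.0, 0.2]
gripper_width: 46.7
grasp_force: 0.0
```

```bash
python3 - <<'E'
from h import *
d=grab('wrist');save(d,'w4.png');W=cloud(d).reshape(-1,3);W=W[~np.isnan(W[:,0])]
for lo,hi in((112,125),(70,110),(59,66),(20,57)):
    Q=W[(W[:,2]>lo)&(W[:,2]<hi)&(np.hypot(W[:,0]-470,W[:,1]-190)<26)]
    if len(Q): print(lo,len(Q),Q.min(0).round(1),Q.max(0).round(1),Q.mean(0).round(1))
p,r=now();print(delta(p,r,[470,190,75],tool(0),1))
E
```

```text
112 418 [462.2 181.7 112. ] [478.4 197.8 121.5] [469.4 189.9 118.6]
70 248 [462.2 181.7  71.3] [472.5 198.1 110. ] [464.7 190.5  90.8]
59 296 [457.9 177.4  59. ] [480.  203.7  66. ] [465.7 190.7  63.5]
20 278 [454.9 174.5  20.1] [483.3 205.6  57. ] [459.6 191.1  43.4]
(1, [0.0084, 0.0051, -0.3791], [0.0008, -0.0043, -0.0008])
```

View pics/w4.png

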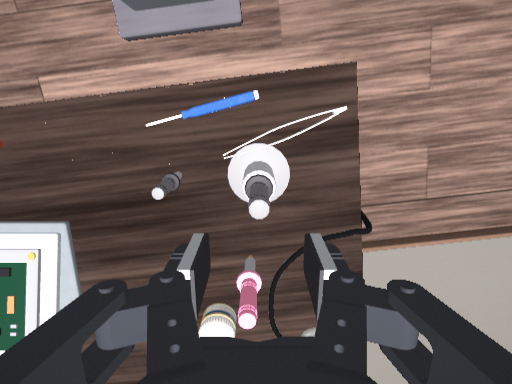

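The wrist view shows the probe top at (258,208), centred between the pads, with the pink one behind at (248,300) and clear. I descend and grip.

servo_tool(plan=[[0.009, 0.005, -0.08, 0, -0.004, 0, 0.55], [0, 0, -0.1, 0, 0, 0, 0.55], [0, 0, -0.1, 0, 0, 0, 0.55], [0, 0, -0.095, 0, 0, 0, 0.55], [0, 0, 0, 0, 0, 0, 0.55], [0, 0, 0, 0, 0, 0, 0.55]])

```text
clock: 10.32
position: [471.4, 190.7, 78.2]
ee_rot: [0.06, 0.998, 0.0, 0.001]
contact_force: [-0.0, -0.4, 0.1]
gripper_width: 46.8
grasp_force: 0.0
```

servo_tool(plan=[[0, 0, 0, 0, 0, 0, 0], [0, 0, 0, 0, 0, 0, 0], [0, 0, 0, 0, 0, 0, 0], [0, 0, 0, 0, 0, 0, 0], [0, 0, 0, 0, 0, 0, 0]])

```text
clock: 10.95
position: [471.3, 191.3, 78.2]
ee_rot: [0.06, 0.998, 0.0, 0.001]
contact_force: [-0.7, -0.4, 6.0]
gripper_width: 14.6
grasp_force: 58.5
```

servo_tool(plan=[[0, 0, 0.05, 0, 0, 0, 0], [0, 0, 0.08, 0, 0, 0, 0], [0, 0, 0.1, 0, 0, 0, 0], [0, 0, 0.1, 0, 0, 0, 0], [0, 0, 0.1, 0, 0, 0, 0], [0, 0, 0.05, 0, 0, 0, 0], [0, 0, 0, 0, 0, 0, 0], [0, 0, 0, 0, 0, 0, 0]])

```text
clock: 11.95
position: [469.9, 190.6, 219.8]
ee_rot: [0.06, 0.998, -0.001, -0.001]
contact_force: [0.5, -0.6, -0.7]
gripper_width: 14.8
grasp_force: 58.4
```

```bash
cat >> h.py <<'E'
def probe(n,p,Rt,save_as=None):
    """points of the held probe below the fingers, in tool axes; fit axis"""
    d=grab(n)
    if save_as: save(d,save_as)
    W=cloud(d).reshape(-1,3);W=W[~np.isnan(W[:,0])]
    t=Rt.inv().apply(W-p)
    return t[(np.hypot(t[:,0],t[:,1])<18)&(t[:,2]>3)&(t[:,2]<85)]
E
python3 - <<'E'
from h import *
p,r=now();print(p,arm.read_state()['contact_force'])
for n in('scene','side'):
    t=probe(n,p,r,n+'5.png')
    print(n,len(t),'zmax',np.sort(t[:,2])[-5:].round(1))
    for lo in range(0,80,6):
        q=t[(t[:,2]>=lo)&(t[:,2]<lo+6)]
        if len(q)>2: print(lo,len(q),q[:,:2].min(0).round(1),q[:,:2].max(0).round(1),q.mean(0).round(1))
a=cv2.imread('pics/scene5.png')[130:260,120:300];b=cv2.imread('pics/side5.png')[80:210,150:270]
cv2.imwrite('pics/c5.png',np.hstack([cv2.resize(a,(450,325)),cv2.resize(b,(300,325))]))
E
```

```text
[469.94802677 190.56770522 219.82321219] [ 0.499148   -0.56491492 -0.7254392 ]
scene 355 zmax [68.  68.4 68.9 69.3 70.3]
0 21 [ 1.9 -8.8] [8.4 6.9] [5.5 1.  4.5]
6 36 [-2.1 -6.3] [7.9 7.5] [5.  1.8 9. ]
12 104 [-11.8 -12.2] [12.8 12.3] [ 4.5  2.7 14.8]
18 21 [ -1.4 -12.5] [12.1 11.1] [ 8.2  3.6 18.9]
24 23 [-1.8 -3.7] [7.4 5.1] [ 3.4  1.7 27.4]
30 29 [-3.6 -4.7] [6.7 5. ] [ 3.1  1.9 33. ]
36 26 [ 0.1 -5.3] [6.6 5.9] [ 3.7  1.2 38.9]
42 29 [-1.2 -4. ] [7.  5.2] [ 3.2  1.7 45.2]
48 24 [-2.1 -4.3] [6.6 5.8] [ 3.5  1.6 50.9]
54 25 [-3.7 -5.2] [5.8 5.3] [ 2.9  1.4 57.1]
60 7 [-1.9 -5.7] [2.6 1.2] [ 1.1 -1.5 63.9]
66 10 [-2.3 -2. ] [2.2 1.3] [ 0.7 -0.2 68. ]
side 121 zmax [65.2 67.6 68.7 69.5 71.7]
6 12 [ -3.3 -10.9] [ 9.3 -0.5] [ 3.5 -5.5  9. ]
12 32 [-10.4 -13.6] [14.6  9.7] [ 1.1 -5.4 15.5]
18 13 [-10.3 -14.6] [14.8 -0.1] [ 4.6 -8.  19.6]
24 9 [-2.3 -4.6] [7.9 0.5] [ 3.4 -3.2 28.2]
30 8 [-2.1 -7.3] [ 5.7 -0.1] [ 1.8 -3.6 33.1]
36 10 [-1.8 -7.4] [6.1 0.1] [ 1.7 -4.5 39. ]
42 7 [-1.4 -5.9] [ 6.4 -1.7] [ 2.7 -3.6 45.2]
48 10 [-1.1 -7.9] [ 6.9 -0.4] [ 3.4 -4.7 51. ]
54 9 [-3.5 -6.4] [7.1 1.6] [ 1.3 -3.  57.1]
60 5 [-3.2 -5.1] [7.2 0.4] [ 1.6 -2.3 61.6]
66 4 [-0.1 -3.8] [2.6 0.3] [ 1.2 -1.4 69.4]
```

View pics/c5.png

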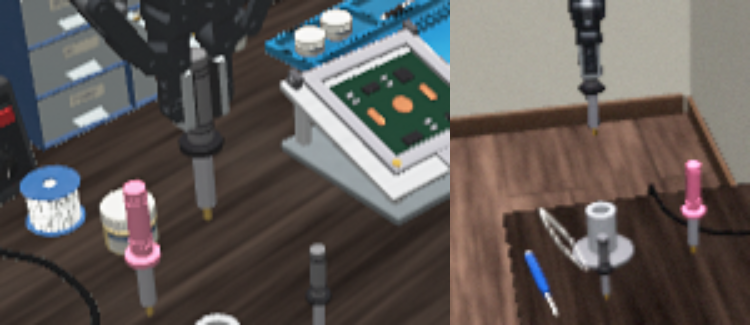

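The probe hangs straight in the gripper: collar at (202,140) and brass tip at (207,213) in the left crop. I now compute the approach above the disc.

```bash
cat >> h.py <<'E'
TIP=np.array([0.7,-0.3,72.])
def tcp_for(h,Rt=None):  # tip h mm above the disc along the normal
    Rt=Rt or tool(-.31); return D+h*RB[:,2]-Rt.apply(TIP)
E
python3 - <<'E'
from h import *
p,r=now();print(p,tcp_for(45),delta(p,r,tcp_for(45),tool(-.31)))
E
```

```text
[470.11734567 190.55560469 219.73256951] [ 529.57161691 -108.33974434  164.63656872] (7, [0.0283, -0.1423, -0.0262], [-0.0025, -0.0221, -0.0001])
```

servo_tool(plan=[[0.028, -0.142, 0, -0.0025, -0.022, 0, 0], [0.028, -0.142, 0, -0.0025, -0.022, 0, 0], [0.028, -0.142, 0, -0.0025, -0.022, 0, 0], [0.028, -0.142, 0, -0.0025, -0.022, 0, 0], [0.028, -0.142, -0.04, -0.0025, -0.022, 0, 0], [0.028, -0.142, -0.06, -0.0025, -0.022, 0, 0], [0.028, -0.142, -0.08, -0.0025, -0.022, 0, 0], [0, 0, 0, 0, 0, 0, 0], [0, 0, 0, 0, 0, 0, 0], [0, 0, 0, 0, 0, 0, 0]])

```text
clock: 13.3
position: [530.2, -106.4, 167.8]
ee_rot: [0.058, 0.986, -0.008, 0.155]
contact_force: [-0.1, 0.1, -0.4]
gripper_width: 14.5
grasp_force: 58.7
```

```bash
cat >> h.py <<'E'
def look(tag=None):
    p,r=now();s=arm.read_state();ax=r.apply([0,0,1])
    print('tool axis vs -normal deg',np.degrees(np.arccos(-ax@RB[:,2])).round(2),'force',np.array(s['contact_force']).round(2))
    tipc=p+r.apply(TIP);print('tip model board coords rel disc',((tipc-D)@RB).round(2))
    for n in('scene','side'):
        d=grab(n);im=d['image'].astype(int);W=cloud(d)
        if tag: save(d,n+tag+'.png')
        t=r.inv().apply((W-p).reshape(-1,3)).reshape(W.shape);rr=np.hypot(t[...,0],t[...,1])
        w2c=d['world_to_cam'] ; K=np.array(d['K'])
        pr=lambda X:(lambda c:(K@c)[:2]/c[2])((w2c@np.append(X,1))[:3])
        cop=(im[...,0]>im[...,1]+35)&(im[...,1]>im[...,2]+15)&(im[...,0]>120)
        b=(W-D)@RB; c=cop&(np.linalg.norm(b,axis=-1)<14)&(abs(b[...,2])<4)
        v,u=np.nonzero(c);print(n,'disc px model',pr(D).round(1),'seen',len(u),(np.array([u.mean(),v.mean()]).round(1) if len(u) else 0),'board med',np.nanmedian(b[c],0).round(1) if len(u) else 0)
        k=(rr<11)&(t[...,2]>24)&(t[...,2]<75)&(b[...,2]>4)
        v,u=np.nonzero(k)
        if len(u):
            print('  tip px model',pr(tipc).round(1),'barrel n',len(u))
            for lo in(24,40,52,62):
                q=t[k&(t[...,2]>=lo)&(t[...,2]<lo+13)]
                if len(q): print('   ',lo,len(q),q.min(0).round(1),q.max(0).round(1),np.median(q,0).round(1))
E
python3 - <<'E'
from h import *
look('6')
p,r=now();print(p,delta(p,r,tcp_for(15),tool(-.31)))
E
```

```text
tool axis vs -normal deg 0.23 force [-0.1   0.08 -0.44]
tip model board coords rel disc [ 1.53  2.28 47.88]
scene disc px model [280.7 171.9] seen 41 [280.5 171.4] board med [0.6 0.5 0.3]
  tip px model [284.8 155.4] barrel n 87
    24 27 [-4.3 -2.9 26.2] [ 5.7  5.2 36.6] [ 3.4  3.4 30.7]
    40 30 [-4.7 -3.4 40.2] [ 6.3  7.6 52.6] [ 2.6  3.3 46. ]
    52 20 [-5.5 -1.4 52.6] [ 6.5  6.  63.4] [ 2.4  2.8 56.6]
    62 6 [-1.8 -2.2 63.4] [ 2.5  2.5 71. ] [ 1.9  0.5 68.2]
side disc px model [273.6 230.1] seen 41 [273.  230.7] board med [-1.3 -0.9 -0.4]
  tip px model [268.1 213.7] barrel n 78
    24 23 [-3.4 -5.8 26.7] [ 8.   0.5 36.6] [ 2.  -3.5 30.6]
    40 27 [-3.6 -6.7 41.2] [ 7.9  1.7 52.5] [ 1.7 -3.8 46.2]
    52 18 [-3.  -7.  52.5] [ 7.9 -0.3 64.4] [ 1.7 -3.8 57.1]
    62 6 [ 0.2 -1.9 64.4] [ 4.2 -0.5 71. ] [ 2.6 -1.2 68.3]
[ 530.10355781 -106.29278504  167.82633616] (1, [0.0285, -0.0105, -0.1059], [-0.001, 0.0013, -0.002])
```

servo_tool(plan=[[0.01, -0.0045, -0.036, 0, 0, -0.001, 0], [0.01, -0.0045, -0.036, 0, 0, -0.001, 0], [0.01, -0.0045, -0.036, 0, 0, 0, 0], [0.003, 0, -0.01, 0, 0, 0, 0], [0, 0, 0, 0, 0, 0, 0], [0, 0, 0, 0, 0, 0, 0]])

```text
clock: 14.15
position: [539.7, -111.3, 132.1]
ee_rot: [0.061, 0.986, -0.009, 0.155]
contact_force: [-0.0, -0.3, -0.6]
gripper_width: 14.3
grasp_force: 58.7
```

```bash
python3 - <<'E'
from h import *
look('7')
p,r=now();print(p,delta(p,r,tcp_for(3),tool(-.31),1))
E
```

```text
tool axis vs -normal deg 0.13 force [-0.   -0.26 -0.61]
tip model board coords rel disc [ 0.09 -1.58 10.79]
scene disc px model [280.7 171.9] seen 39 [280.4 171.5] board med [ 1.4 -1.2 -0.1]
  tip px model [282.4 168. ] barrel n 76
    24 23 [-4.5 -0.8 26.2] [ 7.   5.3 36.7] [ 3.1  4.  31.7]
    40 28 [-4.2 -3.  40.6] [ 6.5  6.6 52.5] [ 3.2  3.7 47.8]
    52 17 [-4.6 -0.6 52.1] [ 5.9  6.6 63.6] [ 3.   3.8 55.9]
    62 6 [-1.  -1.3 63.5] [ 3.4  2.1 69.2] [-0.1  0.8 66.6]
side disc px model [273.6 230.1] seen 41 [273.1 230.6] board med [-0.8 -1.  -0.2]
  tip px model [272.4 227.1] barrel n 73
    24 20 [-3.3 -6.7 25.8] [ 7.9  3.1 35.5] [ 1.9 -4.2 30.7]
    40 23 [-3.2 -7.6 40.5] [ 7.8 -1.  52.7] [ 2.5 -3.7 47.5]
    52 17 [-3.5 -7.4 52.3] [ 7.5 -0.8 62.8] [ 1.6 -3.8 56. ]
    62 7 [-0.1 -4.1 62.8] [ 4.6  1.2 71.8] [ 1.6 -1.6 66.4]
[ 539.65863642 -111.26706043  132.19554329] (1, [0.0088, 0.0046, -0.0252], [-0.001, 0.0011, 0.0008])
```

servo_tool(plan=[[0.004, 0.004, -0.0127, 0, 0, 0, 0], [0.004, 0, -0.0127, 0, 0, 0, 0], [0, 0, 0, 0, 0, 0, 0], [0, 0, 0, 0, 0, 0, 0]])

```text
clock: 14.75
position: [541.9, -110.1, 124.0]
ee_rot: [0.061, 0.986, -0.009, 0.155]
contact_force: [-0.1, 0.1, -2.0]
gripper_width: 14.6
grasp_force: 58.7
```

servo_tool(plan=[[0.002, 0, -0.0063, 0, 0, 0, 0], [0, 0, 0, 0, 0, 0, 0], [0, 0, 0, 0, 0, 0, 0]])

```text
clock: 15.12
position: [542.5, -110.1, 122.3]
ee_rot: [0.061, 0.986, -0.009, 0.155]
contact_force: [0.4, -0.1, -0.4]
gripper_width: 14.5
grasp_force: 58.7
```

```bash
cat >> h.py <<'E'
def st():
    F=[]
    for i in range(6):
        s=arm.read_state();F.append(np.array(s['contact_force'])@RB[:,2]); vision.get_image('wrist')
    p,r=now();print('clock',s['clock'],'tip rel disc',((p+r.apply(TIP)-D)@RB).round(2),'Fn',np.round(F,2),np.mean(F).round(2),'axis deg',np.degrees(np.arccos(-r.apply([0,0,1])@RB[:,2])).round(2))
E
python3 -c "from h import *;st()"
```

```text
clock 15.375 tip rel disc [-0.5  -0.08  0.66] Fn [-0.47 -0.86 -0.96 -0.11 -1.55 -0.37] -0.72 axis deg 0.1
```

servo_tool(plan=[[0.0013, 0, -0.0042, 0, 0, 0, 0], [0, 0, 0, 0, 0, 0, 0], [0, 0, 0, 0, 0, 0, 0]])

```text
clock: 15.8
position: [542.9, -110.1, 121.0]
ee_rot: [0.061, 0.986, -0.009, 0.155]
contact_force: [-0.3, -0.7, 1.1]
gripper_width: 14.8
grasp_force: 58.7
```

```bash
python3 -c "from h import *;st()"
```

```text
clock 16.05 tip rel disc [-0.45 -0.02 -0.61] Fn [ 1.12  0.94 -0.1   0.51  1.19  0.47] 0.69 axis deg 0.11
```

servo_tool(plan=[[0.0013, 0, -0.0042, 0, 0, 0, 0], [0, 0, 0, 0, 0, 0, 0], [0, 0, 0, 0, 0, 0, 0]])

```text
clock: 16.48
position: [543.2, -110.1, 119.7]
ee_rot: [0.061, 0.986, -0.009, 0.155]
contact_force: [-0.6, -0.2, 0.6]
gripper_width: 14.6
grasp_force: 58.7
```

```bash
python3 -c "from h import *;st()"
```

```text
clock 16.725 tip rel disc [-0.5   0.03 -1.96] Fn [0.79 0.67 1.04 1.63 1.11 1.42] 1.11 axis deg 0.11
```

servo_tool(plan=[[0.0013, 0, -0.0042, 0, 0, 0, 0], [0.0013, 0, -0.0042, 0, 0, 0, 0], [0, 0, 0, 0, 0, 0, 0], [0, 0, 0, 0, 0, 0, 0]])

```text
clock: 17.27
position: [544.0, -110.1, 117.2]
ee_rot: [0.061, 0.986, -0.009, 0.155]
contact_force: [-0.9, -0.7, 2.5]
gripper_width: 14.5
grasp_force: 59.0
```

```bash
python3 -c "from h import *;st();st()"
```

```text
clock 17.525 tip rel disc [-0.5   0.11 -4.58] Fn [2.64 1.29 2.52 1.39 1.68 1.79] 1.89 axis deg 0.11
clock 17.825 tip rel disc [-0.53  0.15 -4.63] Fn [2.66 1.74 1.82 1.97 1.94 3.1 ] 2.21 axis deg 0.1
```

```bash
python3 - <<'E'
from h import *
look('8')
for n in('scene','side'): print(theta(n))
a=cv2.imread('pics/scene8.png')[110:220,220:340];b=cv2.imread('pics/side8.png')[165:285,225:325]
cv2.imwrite('pics/c8.png',np.hstack([cv2.resize(a,(436,400),interpolation=2),cv2.resize(b,(333,400),interpolation=2)]))
E
```

```text
tool axis vs -normal deg 0.1 force [-0.17 -0.89  1.82]
tip model board coords rel disc [-0.53  0.15 -4.63]
scene disc px model [280.7 171.9] seen 30 [280.3 172.1] board med [-0.8  1.6  0.1]
  tip px model [280.3 173.6] barrel n 69
    24 21 [-4.6 -2.5 26.6] [ 6.4  6.7 35.9] [ 3.7  3.7 32. ]
    40 26 [-4.3 -2.7 40.3] [ 5.8  6.3 52.4] [ 2.3  3.4 45.7]
    52 16 [-4.5 -1.7 52.4] [ 6.1  7.8 59.9] [ 2.1  3.2 55.7]
side disc px model [273.6 230.1] seen 33 [273.2 230.9] board med [-0.2 -1.4 -0.8]
  tip px model [273.9 231.6] barrel n 64
    24 21 [-3.6 -8.1 26.3] [ 7.3 -2.  36.8] [ 1.7 -4.4 32. ]
    40 24 [-3.5 -6.6 40.6] [ 7.9  0.6 52.7] [ 1.5 -3.4 45.6]
    52 17 [-3.3 -6.4 52.2] [ 7.6 -1.  60.3] [ 2. -4. 55.]
(np.int64(261), array([0.018, 0.043, 0.087]), np.float64(3.06))
(np.int64(210), array([0.007, 0.038, 0.077]), np.float64(2.5))
```

View pics/c8.png

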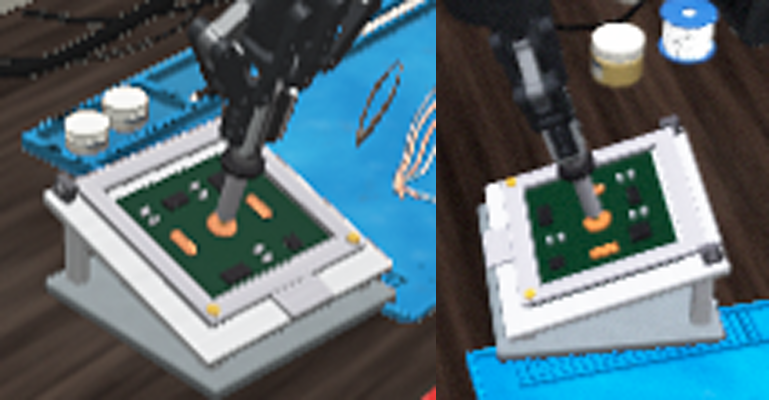

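The tip stands at the centre of the round contact, at (222,225) left and (597,220) right. The frame is shut, the probe is square to the board, and the net push is about 2.75 N, which is half way in. I hand in now.

```bash
python3 -c "from h import *;print(arm.job_done())"
```

```text
the job is handed in; nothing more can be done
None
```

I shut the frame fully, then set the probe on the centre of the round contact, square to the board and pressed about half way in (about 2.75 N). It is still held there, and I handed the job in at about 18 s.

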